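Flick the clock turntable round and brake it on its pointer

ROBOT

A 7-joint arm with a two-finger parallel gripper is mounted at the origin on the work surface. World frame = base frame: x ahead of the robot, y to its left, z up, the work surface at z = 0. Lengths are in m, angles in rad, forces in N, time in s.
With the tool pointing down it reaches from about 0.4 to 0.85 m from the base axis. Payload 4.5 kg.
Tool frame: the origin (TCP) lies between the finger pads; the fingertips stand 19 mm ahead of it and the grasp point (between the pads) is the TCP (r.tips_ahead is the distance from the TCP to the fingertips, in m); z points along the fingers, y is the line along which they close (so a half turn about z gives the same grasp; the last joint's range is limited). The gripper opens to 88 mm and grips with 3 to 60 N. Pads are 18 mm wide; open, the fingers measure 123 mm over their backs; the gripper's body (75 mm by 187 mm) begins 45 mm behind the grasp point.
Start: joints at [1.273, 0.689, -0.195, 1.565, 0.157, 0.902, -0.215], TCP at [0.204, -0.591, 0.231] pointing down, gripper open.
Joint ranges: [-3.01, 3.01], [-0.46, 2.08], [-1.47, 1.51], [0.13, 2.56], [-1, 4.14], [0.04, 2.09], [-2.66, 2.66]. Speed limits (rad/s): [2.57, 2.57, 3.14, 3.14, 3.14, 3.14, 3.14].

INTERFACE

Orientations are given as a unit quaternion [x, y, z, w].
In Python, from plant import r, cams, models gives the robot as it stands. The module is installed in compiled form; this text tells all that it offers.
- The arm moves only by the tool jog_arm, never from a script. Its arguments are lists of equal length, an entry for each row: "turn": the turn, a rotation vector about the tool's x, y, z in rad, a list of three; "translation": the shift along the tool's x, y, z in m, a list of three; "grip": the closure, from 0 (fully open) to 1 (shut). In form: {"turn": [[ax, ay, az], ...], "translation": [[tx, ty, tz], ...], "grip": [grip, ...]}. A call has 1 to 20 rows; each row is the pose to reach, as a shift and turn from the pose commanded when the call began, along the tool's axes at that moment; what a row does not reach only later rows make up. A row lasts 1/8 s, in which the tool goes at most 62.5 mm and 10.7 degrees, less where a joint would pass 70% of its speed; a pose out of reach is approached as far as the arm can. A call with a gripper value outside its range is refused whole. The fingers move at their own pace and stop on an object; "force" is the grip in N (left out, the last holds). Time passes only in rows, so rows that repeat a pose let the fingers close. It gives the time, the measured TCP pose, the force, the opening and the grip force at its end, in the units of the state.
- r.get_state(): the state, without advancing time (a new reading comes with each control period).
- cams.snapshot(name): name is "side" or "top"; returns the picture (400x640x3 uint8, red, green, blue); there is no depth.
- cams.camera_params(name): a dict with "fx", "fy", "cx", "cy" (pixels), "eye" and "orientation" of the camera in the world. Camera axes: x right, y up, looking along -z (the intrinsics and any distortion apply to the point x, -y, -z); pixel columns grow to the right and rows downward; lengths in m; the calibration is good to about 2 mm. A picture is of the moment at which its call begins. camera_params takes no time and is no camera call.
- r.finish_job(): hands the job in; it is judged then, once.
Trained networks look in the newest picture that a camera, given by its name, has taken for a name from the list of things; names that differ only in an ending like _2 or _b are one class to them, and where a whole thing is asked for, a point or a joint stands for the part that bears it (a point fixed in the world has none). Each returns a list of dicts, best first, with "p" (0 to 1); they miss things now and then, are a little off and sometimes report something else, mostly with a low value. They report only what shows in the picture. A call takes as long as a camera call.
- models.find_in(camera, name): "position" ([x, y, z] in m, in world coordinates, good to about 4 mm: the middle of the surface that is visible of it).
- models.masks_of(camera, name): "pixels" (400x640 bool, what is visible of it).
- models.place_of(camera, name): "position" ([x, y, z] in m, in world coordinates, good to about 4 mm: a listed point, or the origin of a listed thing).
The state is a dict: "clock": time; "q": joint angles; "qd": joint speeds; "joint_torque": joint torques, N m; "tool_pos": TCP position; "eef_rot": TCP orientation; "contact_force": force on the tool from outside, world axes, zero at the start; "moment": the same for the moment, N m; "opening": opening from 0.0 (shut) to 1.0 (fully open); "finger_force": force on a finger pad.
Only numpy, scipy, OpenCV 4.12 (cv2) and the standard library are available. Lean on these libraries where they do the work, as an engineer would, in place of code of your own. Each camera call takes 0.05 s, during which the arm holds its last target. There are 200 camera calls.

TASK

Check that the clock on the inspection turntable runs round freely: with a fingertip against the upright peg, flick the turntable briskly counter-clockwise (seen from above) so that it spins on its own, take the finger away and let the peg run freely past the fixed pointer at least once. When the peg comes round again (that lap or a later one, while it is still turning), brake it with a fingertip so that it stops with the peg right at the pointer (a gentle last nudge there is fine), and leave it standing still there. Touch the turntable only at the flick and then close to the pointer, and do not shift or lift its stand or the things around it.

Things in the scene. Friction and masses are not known exactly. Their poses are not given: they have to be found in the camera images.
- turntable (a joint): Angle (rad) of the turntable about its vertical axis: 0 = peg at the pointer; grows counter-clockwise seen from above and counts on past full turns (2 pi = at the pointer again). Starts between -2.8 and -1.8. No stops. Spins freely: inertia about 0.005 kg m2, drag about 0.003 N m (4 rad/s coasts about two turns). A still finger in its way throws the peg back 10 to 40 mm; it stays where left.
- peg (a point): Centre of the upright black peg on the turntable's rim, 62 mm above the bench, 100 mm from the axis; goes round with it. Peg: diameter 14 mm, 32 mm tall, from 46 to 78 mm above the bench. It stands 18 mm higher than the clock, so a fingertip 64 to 70 mm above the bench meets only the peg.
- mark (a point): Fixed place where the peg's centre must stand: 100 mm from the axis, 62 mm above the bench, straight in from the pointer, a small dark steel diamond on a grey arm of the stand just outside the rim (tip 124 mm from the axis, top 52 mm above the bench). Its direction from the hub differs from start to start.
- hub (a point): Turntable's axis at the disc's top face, 46 mm above the bench. The disc is bare aluminium, 230 mm across, 12 mm thick, with an eight-sided black clock fixed at its centre (156 mm across corners, top 60 mm above the bench, dial up).
- stand: The turntable's heavy grey round foot, 224 mm across, 4 kg, standing loose on the bench. Origin at the centre of its underside, x towards the pointer (the arm reaches 148 mm from the axis), z up. Must not be shifted or lifted.
- screw_tub: Bystander: round white tub of small screws, 124 mm across, 34 mm high, origin under its centre. Leave alone.
- glass_stack: Bystander: stack of eight-sided greenish glasses, 125 mm across, 54 mm high, origin under its centre. Leave alone.
- spare_clock: Bystander: a loose eight-sided black clock lying face up, 140 mm across, 19 mm high, origin under its centre. Leave alone.
- screwdriver: Bystander: a screwdriver 190 mm long lying on the bench, its length along its x axis. Leave alone.

How it is judged:
By the outcome, as a careful person would: the job done as asked, in the order asked, and still so for the second after the job is handed in, with the robot touching nothing.
It also fails if it takes over 54 s, if anything falls off the work surface, if the arm or the gripper's body presses on something with over 40 N, if the wrist force passes 120 N, or if a joint passes its speed limit or range.

## Working session

There is one attempt and no reset: what is moved stays moved. The work goes in short steps, Python scripts to look and compute and a tool call to move; the robot and the scene stay as the last step left them, time stands still between calls to the robot, and variables do not carry over. Pictures are saved under pics/ and viewed, at most 10 in all, crops included, and the job is handed in when it is done.

Besides the shell and the picture viewer there is one more tool, called after "Request:" by a JSON object that holds its "fn" and its "kwargs", one argument or row to a line. jog_arm: Moves the arm, as the interface text tells. Its arguments: {"type":"object","properties":{"turn":{"type":"array"},"translation":{"type":"array"},"grip":{"type":"array"},"force":{"type":"number"}},"required":["turn","translation","grip"]}

```bash
mkdir -p pics
python3 - <<'E'
from plant import r,cams,models
import cv2,numpy as np
for c in ["top","side"]:
    im=cams.snapshot(c); cv2.imwrite(f"pics/{c}0.png",im[...,::-1])
    p=cams.camera_params(c); print(c,p)
    for n in ["hub","peg","mark","stand","screw_tub","glass_stack","spare_clock","screwdriver"]:
        print(n,[(np.round(d["position"],3).tolist(),round(d["p"],2)) for d in models.place_of(c,n)][:2])
s=r.get_state(); print(s["clock"],s["tool_pos"],s["eef_rot"],s["opening"],s["contact_force"],r.tips_ahead)
E
```

```text
top {'fx': 380.9768970163069, 'fy': 380.9768970163069, 'cx': 310.73653139221796, 'cy': 201.71278707286982, 'eye': array([ 0.29332069, -0.00620629,  1.13380429]), 'orientation': array([ 0.08286334, -0.07516512, -0.67236423,  0.7317173 ])}
hub [([0.564, -0.132, 0.048], 0.98)]
peg [([0.658, -0.138, 0.058], 0.57)]
mark [([0.477, -0.079, 0.06], 0.96)]
stand [([0.564, -0.128, 0.0], 0.81), ([0.4, 0.39, 0.001], 0.53)]
screw_tub [([0.618, -0.427, 0.002], 0.91)]
glass_stack [([0.404, -0.408, -0.002], 0.6), ([0.566, -0.127, -0.0], 0.34)]
spare_clock [([0.624, 0.403, -0.0], 0.97)]
screwdriver [([0.4, 0.387, -0.001], 0.68)]
side {'fx': 505.26346419637423, 'fy': 505.26346419637423, 'cx': 322.22298569585405, 'cy': 202.17164048378334, 'eye': array([0.1817636 , 0.98608502, 0.87350482]), 'orientation': array([-0.07443037,  0.43829541,  0.88110705, -0.16126875])}
hub [([0.564, -0.13, 0.049], 0.67)]
peg [([0.662, -0.144, 0.065], 0.93)]
mark [([0.474, -0.082, 0.062], 0.69)]
stand [([0.562, -0.13, 0.004], 0.8)]
screw_tub [([0.618, -0.431, -0.007], 0.75)]
glass_stack [([0.396, -0.408, 0.003], 0.71)]
spare_clock [([0.623, 0.398, -0.0], 0.86)]
screwdriver [([0.397, 0.384, 0.001], 0.89)]
0.9 [ 0.20360355 -0.59093537  0.23065058] [9.86268324e-01 1.65150817e-01 2.67466179e-06 3.83439749e-05] 0.9962232989211978 [-0.71003538  0.22772179 -0.41544658] 0.019
```

View pics/top0.png

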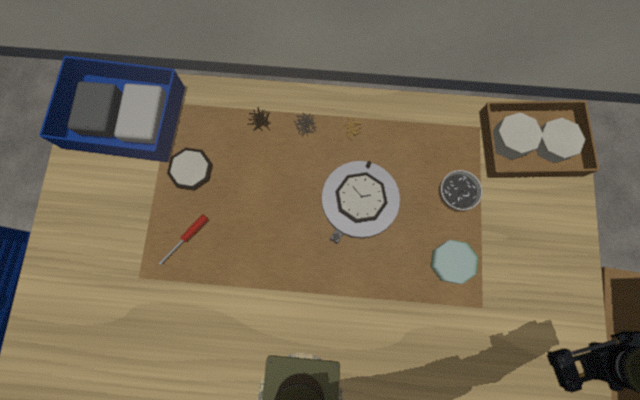

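View pics/side0.png

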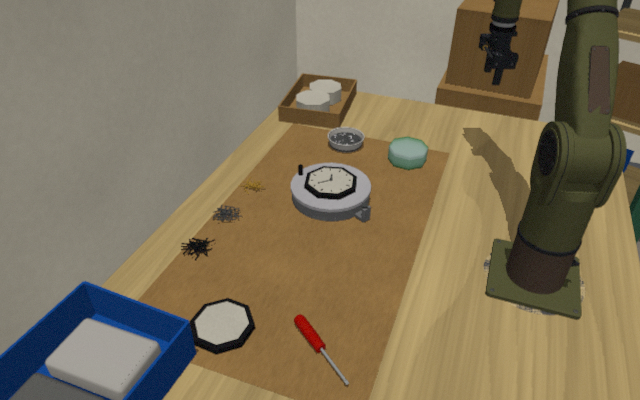

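The top image shows the hub at about (361,198), the peg at (368,164) and the pointer at (336,238). The side image agrees, with the peg on the far rim and the pointer towards the robot. I'll move to above the pre-flick position with the fingers shut and the tool squared to the world axes, and crop the pointer for a closer look.

Request:
{"fn": "jog_arm", "kwargs": {
  "turn": [
    [0, 0, 0.17],
    [0, 0, 0.332],
    [0, 0, 0.332],
    [0, 0, 0.332],
    [0, 0, 0.332],
    [0, 0, 0.332],
    [0, 0, 0.332],
    [0, 0, 0.332],
    [0, 0, 0.332],
    [0, 0, 0.332],
    [0, 0, 0.332],
    [0, 0, 0.332],
    [0, 0, 0.332],
    [0, 0, 0.332]
  ],
  "translation": [
    [0.055, -0.023, 0.0],
    [0.11, -0.046, 0.01],
    [0.165, -0.069, 0.02],
    [0.22, -0.092, 0.03],
    [0.275, -0.115, 0.04],
    [0.33, -0.138, 0.05],
    [0.385, -0.161, 0.06],
    [0.44, -0.184, 0.07],
    [0.495, -0.207, 0.08],
    [0.54, -0.226, 0.08],
    [0.564, -0.236, 0.08],
    [0.564, -0.236, 0.08],
    [0.564, -0.236, 0.08],
    [0.564, -0.236, 0.08]
  ],
  "grip": [1, 1, 1, 1, 1, 1, 1, 1, 1, 1, 1, 1, 1, 1]
}}

```text
clock: 2.65
tool_pos: [0.6586, -0.1864, 0.1508]
eef_rot: [1.0, -0.002, -0.0, 0.001]
contact_force: [0.5, -0.2, 0.0]
opening: 0.003
finger_force: 0.0
```

```bash
cat > h.py <<'E'
import numpy as np,cv2
from scipy.spatial.transform import Rotation as R
from plant import r,cams,models
P={c:cams.camera_params(c) for c in("top","side")}
def proj(c,X):
    p=P[c]; v=R.from_quat(p["orientation"]).inv().apply(np.asarray(X,float)-p["eye"])
    return np.c_[p["cx"]+p["fx"]*v[...,0]/-v[...,2], p["cy"]+p["fy"]*-v[...,1]/-v[...,2]]
def ray(c,uv,z):
    p=P[c]; d=R.from_quat(p["orientation"]).apply([(uv[0]-p["cx"])/p["fx"],-(uv[1]-p["cy"])/p["fy"],-1])
    return p["eye"]+d*(z-p["eye"][2])/d[2]
E
python3 - <<'E'
from h import *
s=r.get_state(); print(s["clock"],s["tool_pos"],s["eef_rot"],s["opening"],s["contact_force"])
H=np.array([.564,-.131]); a=np.radians(150.3)
out=[]
for c in("top","side"):
    im=cv2.imread(f"pics/{c}0.png"); k=6
    t=np.linspace(0,2*np.pi,200); 
    u0,v0=proj(c,[[*H,.046]])[0].astype(int); x0,y0=u0-50,v0-50
    big=cv2.resize(im[y0:y0+100,x0:x0+100],None,fx=4,fy=4,interpolation=cv2.INTER_CUBIC)
    def dots(X,col):
        for q in proj(c,X): cv2.circle(big,tuple(int(w) for w in (q-[x0,y0]+.5)*4),1,col,-1)
    dots(np.c_[H[0]+.115*np.cos(t),H[1]+.115*np.sin(t),0*t+.046],(0,0,255))
    dots([[H[0]+.124*np.cos(a),H[1]+.124*np.sin(a),.052],[H[0]+.1*np.cos(a),H[1]+.1*np.sin(a),.062]],(0,255,0))
    b=np.radians(-6); dots([[H[0]+.1*np.cos(b),H[1]+.1*np.sin(b),.078],[H[0]+.1*np.cos(b),H[1]+.1*np.sin(b),.046]],(0,255,255))
    out.append(big); print(c,x0,y0)
cv2.imwrite("pics/crop.png",np.hstack(out))
E
```

```text
2.65 [ 0.65861937 -0.18639121  0.15076942] [ 9.99998521e-01 -1.52426019e-03 -4.69643837e-04  6.44203268e-04] 0.002743421261904442 [ 0.5283776  -0.16776709  0.01841653]
top 311 148
side 280 133
```

View pics/crop.png

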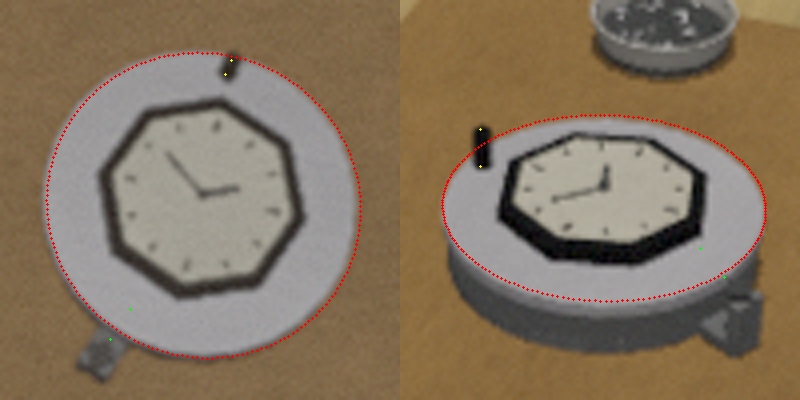

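The hub fit is good: the red rim circle lies on the disc edge in both views, and the peg sits at about -7°. The pointer's predicted tip needs checking, so I'll enlarge that area.

Run:
```python
from h import *
H=np.array([.5635,-.1305]); out=[]
for c in("top","side"):
    im=cv2.imread(f"pics/{c}0.png"); k=12
    a=np.radians(150); m=proj(c,[[H[0]+.13*np.cos(a),H[1]+.13*np.sin(a),.052]])[0].astype(int); x0,y0=m-16
    big=cv2.resize(im[y0:y0+33,x0:x0+33],None,fx=k,fy=k,interpolation=cv2.INTER_CUBIC)
    big=cv2.convertScaleAbs(big,alpha=1.6)
    for ang,col in((147,(255,0,0)),(150,(0,255,0)),(153,(0,0,255))):
        a=np.radians(ang)
        for R_,z in((.124,.052),(.136,.052),(.148,.052)):
            q=proj(c,[[H[0]+R_*np.cos(a),H[1]+R_*np.sin(a),z]])[0]
            cv2.circle(big,tuple(int(w) for w in (q-[x0,y0]+.5)*k),2,col,-1)
    out.append(big); print(c,x0,y0)
cv2.imwrite("pics/crop2.png",np.hstack(out))
```

```text
top 320 218
side 346 187
```

View pics/crop2.png

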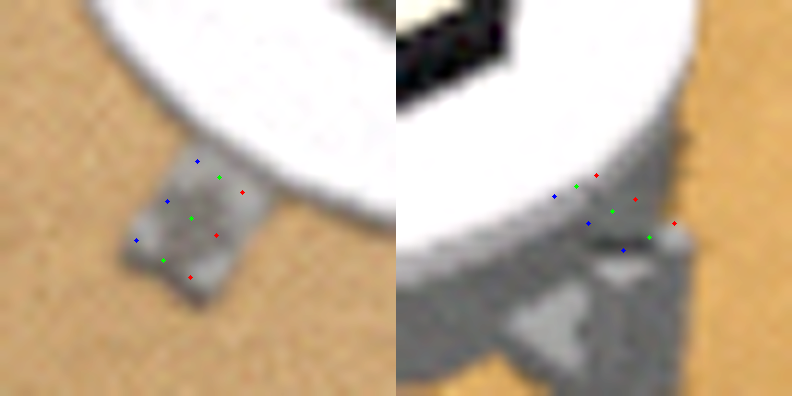

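The pointer direction comes out at about 150.5°, which puts the mark at about (0.4765, -0.0813). Next I'll descend behind the peg, flick it towards +y and lift away.

Request:
{"fn": "jog_arm", "kwargs": {
  "turn": [
    [0, 0, 0],
    [0, 0, 0],
    [0, 0, 0],
    [0, 0, 0],
    [0, 0, 0],
    [0, 0, 0],
    [0, 0, 0],
    [0, 0, 0],
    [0, 0, 0],
    [0, 0, 0],
    [0, 0, 0]
  ],
  "translation": [
    [0.003, 0, 0.035],
    [0.003, 0, 0.065],
    [0.003, 0, 0.065],
    [0.003, -0.012, 0.065],
    [0.003, -0.024, 0.065],
    [0.002, -0.046, 0.065],
    [-0.003, -0.091, 0.065],
    [0.01, -0.096, 0.01],
    [0.02, -0.096, -0.04],
    [0.02, -0.096, -0.05],
    [0.02, -0.096, -0.05]
  ],
  "grip": [1, 1, 1, 1, 1, 1, 1, 1, 1, 1, 1]
}}

```text
clock: 4.03
tool_pos: [0.6799, -0.0867, 0.2013]
eef_rot: [1.0, 0.001, 0.0, -0.0]
contact_force: [-0.2, -0.2, -0.6]
opening: 0.004
finger_force: 0.0
```

```bash
cat >> h.py <<'E'
H=np.array([.5635,-.1305]); M=150.5
def ang(c,n=1):
    out=[]
    for i in range(n):
        im=cams.snapshot(c); t=r.get_state()["clock"]-.05
        # darkest hypothesis: upright peg segment vs. angle
        g=im.astype(float).mean(2); A=np.radians(np.arange(0,360,1)); zs=np.linspace(.05,.076,5)
        s=[]
        for z in zs:
            q=proj(c,np.c_[H[0]+.1*np.cos(A),H[1]+.1*np.sin(A),0*A+z])-0
            s.append(cv2.remap(g.astype(np.float32),q[:,0].astype(np.float32),q[:,1].astype(np.float32),1).ravel())
        s=np.mean(s,0); s=np.convolve(np.r_[s[-3:],s,s[:3]],np.ones(7)/7,'valid'); k=int(s.argmin())
        out.append((round(t,3),(k-M+180)%360-180,round(float(s[k]),1),round(float(np.median(s)),1)))
    return out
E
python3 - <<'E'
from h import *
s=r.get_state(); print(s["clock"],s["tool_pos"],s["contact_force"])
for o in ang("top",6)+ang("side",2): print(o)
cv2.imwrite("pics/s1.png",cams.snapshot("side")[...,::-1]); print(r.get_state()["clock"])
E
```

```text
4.025 [ 0.67991626 -0.08666135  0.20126629] [-0.20316196 -0.15161586 -0.57461483]
(4.025, -4.5, 47.1, 74.4)
(4.075, -5.5, 45.7, 75.0)
(4.125, -4.5, 48.0, 74.3)
(4.175, -5.5, 47.3, 74.6)
(4.225, -8.5, 48.2, 74.8)
(4.275, -5.5, 48.1, 75.1)
(4.325, -156.5, 15.8, 117.2)
(4.375, -156.5, 15.1, 116.8)
4.475
```

View pics/s1.png

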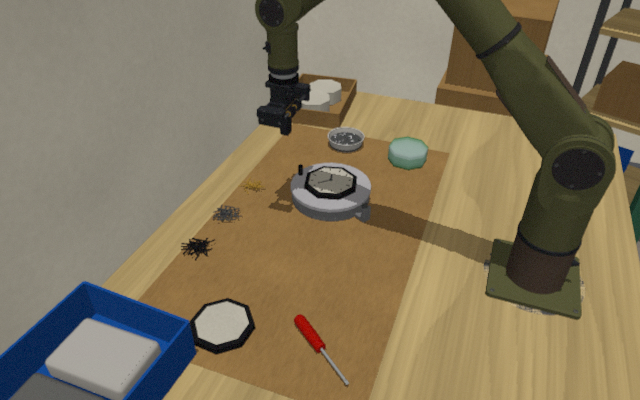

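The peg is still at (300,170), so the flick missed it. I'll go back, descend in a separate call and check the height reached.

Request:
{"fn": "jog_arm", "kwargs": {
  "turn": [
    [0, 0, 0],
    [0, 0, 0],
    [0, 0, 0],
    [0, 0, 0],
    [0, 0, 0],
    [0, 0, 0],
    [0, 0, 0]
  ],
  "translation": [
    [-0.01, 0.05, 0.0],
    [-0.018, 0.1, 0.03],
    [-0.018, 0.1, 0.06],
    [-0.018, 0.1, 0.09],
    [-0.018, 0.1, 0.115],
    [-0.018, 0.1, 0.115],
    [-0.018, 0.1, 0.115]
  ],
  "grip": [1, 1, 1, 1, 1, 1, 1]
}}

```text
clock: 5.35
tool_pos: [0.6627, -0.1883, 0.0866]
eef_rot: [1.0, -0.0, 0.001, 0.0]
contact_force: [-0.5, -0.9, 0.1]
opening: 0.004
finger_force: 0.0
```

Run:
```python
from h import *
s=r.get_state(); print(s["clock"],s["tool_pos"],s["contact_force"])
print(ang("side",1))
im=cams.snapshot("side")[...,::-1]
cv2.imwrite("pics/s2.png",cv2.resize(im[110:230,240:400],None,fx=5,fy=5,interpolation=cv2.INTER_CUBIC))
```

```text
5.35 [ 0.66271939 -0.18834894  0.08657049] [-0.54432547 -0.92796627  0.13475955]
[(5.35, -157.5, 17.5, 106.6)]
```

View pics/s2.png

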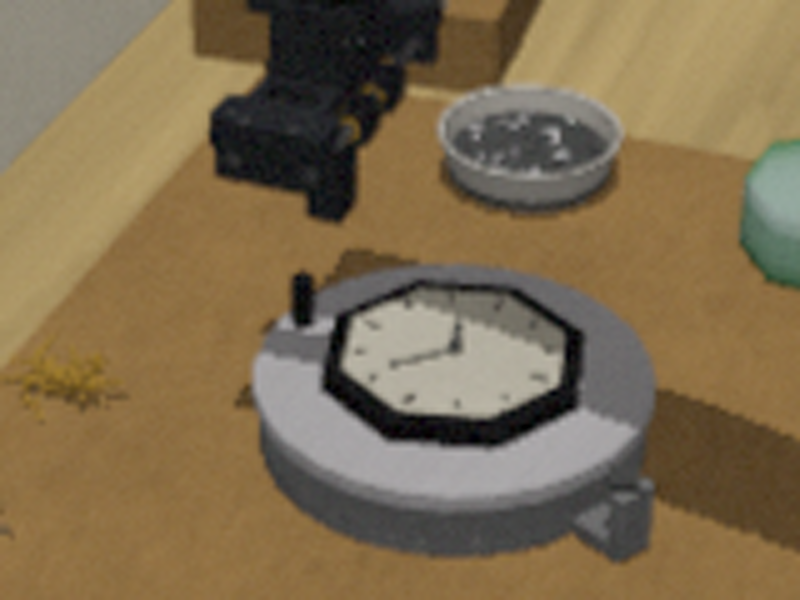

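Run:
```python
from h import *
s=r.get_state(); t=s["tool_pos"]; print(t,s["clock"])
for c in("side","top"): print(c,proj(c,[[*t[:2],t[2]-.019],[*t[:2],t[2]+.045]]).round(1).tolist())
print("pix(306,153) z:",[(z,ray("side",(306,153),z).round(3).tolist()) for z in(.03,.068,.1)])
im=cams.snapshot("top")[...,::-1]
cv2.imwrite("pics/t2.png",cv2.resize(im[110:250,290:470],None,fx=4,fy=4,interpolation=cv2.INTER_CUBIC))
```

```text
[ 0.66303363 -0.18838801  0.08714916] 5.45
side [[305.8, 159.6], [305.6, 140.8]]
top [[383.8, 165.1], [388.1, 157.8]]
pix(306,153) z: [(0.03, [0.7, -0.28, 0.03]), (0.068, [0.676, -0.223, 0.068]), (0.1, [0.657, -0.175, 0.1])]
```

View pics/t2.png

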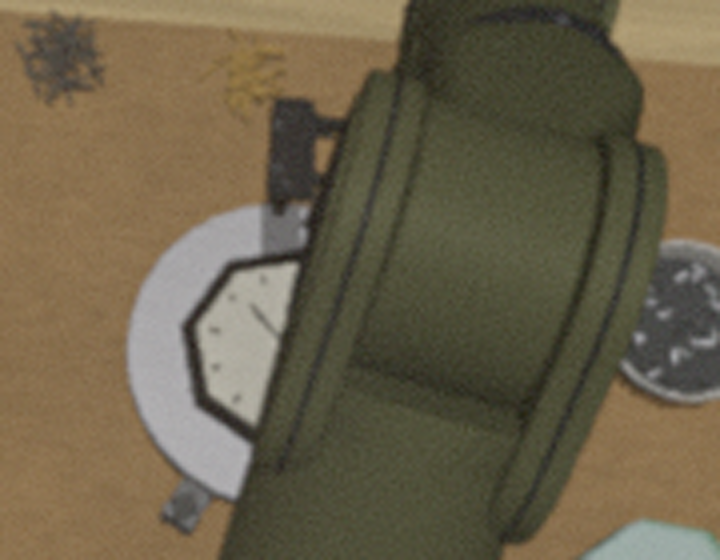

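Run:
```python
from h import *
for t in([.68,-.0867,.2013],[.2036,-.591,.2307]):
    for c in("side","top"): print(c,proj(c,[[*t[:2],t[2]-.019],[*t[:2],t[2]],[*t[:2],t[2]+.045]]).round(1).tolist())
a=cv2.imread("pics/s1.png")[60:150,240:330]; b=cv2.imread("pics/side0.png")[15:105,460:550]
cv2.imwrite("pics/c3.png",np.hstack([cv2.convertScaleAbs(cv2.resize(q,None,fx=4.4,fy=4.4),alpha=1.8) for q in(a,b)]))
```

```text
side [[285.4, 141.3], [285.1, 135.1], [284.5, 120.0]]
top [[353.8, 142.4], [354.6, 139.7], [356.6, 132.8]]
side [[489.1, 85.3], [490.4, 79.6], [493.5, 65.8]]
top [[563.9, 351.1], [569.4, 352.5], [583.5, 356.0]]
```

View pics/c3.png

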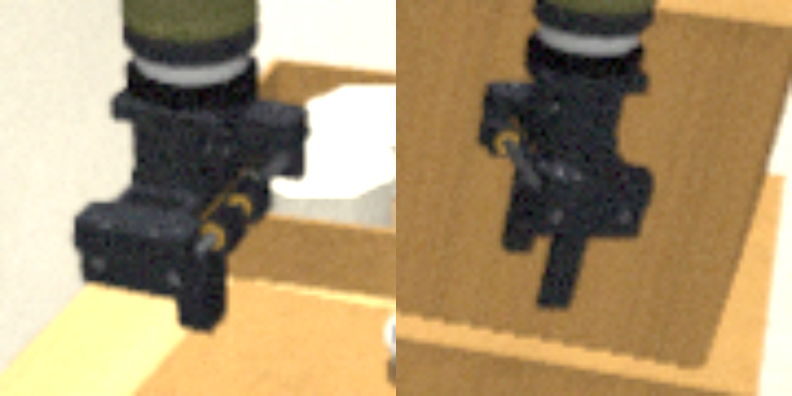

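In the side pictures the fingertip shows 20–30 mm higher than the reported pose plus 19 mm would put it. That explains why it passed over the peg without touching. Lowering by 30 mm still keeps it above the disc, since the tips cleared 78 mm. I'll flick again from there.

Request:
{"fn": "jog_arm", "kwargs": {
  "turn": [
    [0, 0, 0],
    [0, 0, 0],
    [0, 0, 0],
    [0, 0, 0],
    [0, 0, 0],
    [0, 0, 0],
    [0, 0, 0],
    [0, 0, 0],
    [0, 0, 0],
    [0, 0, 0]
  ],
  "translation": [
    [0, 0, 0.015],
    [0, 0, 0.03],
    [0, 0, 0.03],
    [0, -0.014, 0.03],
    [0, -0.026, 0.03],
    [-0.001, -0.048, 0.03],
    [-0.006, -0.093, 0.03],
    [0.01, -0.098, -0.02],
    [0.02, -0.098, -0.075],
    [0.02, -0.098, -0.1]
  ],
  "grip": [1, 1, 1, 1, 1, 1, 1, 1, 1, 1]
}}

```text
clock: 6.75
tool_pos: [0.6844, -0.0875, 0.1896]
eef_rot: [1.0, 0.001, 0.003, -0.0]
contact_force: [-0.8, -1.0, -0.5]
opening: 0.003
finger_force: 0.0
```

Run:
```python
from h import *
s=r.get_state(); print(s["clock"],s["tool_pos"],s["contact_force"])
for o in ang("side",6): print(o)
```

```text
6.75 [ 0.68442559 -0.08754426  0.18962278] [-0.76883319 -1.01215717 -0.51223409]
(6.75, -9.5, 19.3, 118.2)
(6.8, 4.5, 18.5, 117.8)
(6.85, 17.5, 15.9, 117.2)
(6.9, 30.5, 17.3, 108.0)
(6.95, 44.5, 19.8, 109.2)
(7.0, 59.5, 19.1, 109.0)
```

The turntable is spinning freely at about 4.8 rad/s, and the peg has passed the pointer once. I'll move to hover over the mark with the fingers open and closing along the tangent.

Request:
{"fn": "jog_arm", "kwargs": {
  "turn": [
    [0, 0, 0.15],
    [0, 0, 0.3],
    [0, 0, 0.45],
    [0, 0, 0.515],
    [0, 0, 0.515],
    [0, 0, 0.515],
    [0, 0, 0.515],
    [0, 0, 0.515]
  ],
  "translation": [
    [-0.05, -0.001, 0.01],
    [-0.1, -0.003, 0.03],
    [-0.15, -0.005, 0.05],
    [-0.19, -0.006, 0.075],
    [-0.208, -0.006, 0.09],
    [-0.208, -0.006, 0.09],
    [-0.208, -0.006, 0.09],
    [-0.208, -0.006, 0.09]
  ],
  "grip": [0, 0, 0, 0, 0, 0, 0, 0]
}}

```text
clock: 8.05
tool_pos: [0.4756, -0.0841, 0.096]
eef_rot: [0.967, -0.255, 0.001, -0.0]
contact_force: [0.2, 0.2, -0.5]
opening: 0.888
finger_force: 0.0
```

Run:
```python
from h import *
s=r.get_state(); print(s["clock"],s["tool_pos"],s["eef_rot"],s["opening"],s["contact_force"])
for o in ang("side",10): print(o)
im=cams.snapshot("side")[...,::-1]; cv2.imwrite("pics/s4.png",cv2.resize(im[90:240,240:440],None,fx=4,fy=4,interpolation=cv2.INTER_CUBIC))
for o in ang("side",3): print(o)
```

```text
8.05 [ 0.47562785 -0.08405703  0.09595442] [ 9.67039174e-01 -2.54624921e-01  1.16683696e-03 -1.57314423e-04] 0.8877440634996043 [ 0.21627573  0.21689401 -0.54025698]
(8.05, -42.5, 18.6, 116.6)
(8.1, -31.5, 17.3, 120.9)
(8.15, -20.5, 17.2, 121.9)
(8.2, -10.5, 17.2, 121.5)
(8.25, 0.5, 17.2, 120.3)
(8.3, 10.5, 15.1, 120.9)
(8.35, 19.5, 15.9, 119.2)
(8.4, 29.5, 17.0, 106.3)
(8.45, 40.5, 14.5, 105.0)
(8.5, 50.5, 18.0, 105.7)
(8.6, 72.5, 20.0, 113.6)
(8.65, 83.5, 25.8, 121.4)
(8.7, 144.5, 30.2, 120.6)
```

View pics/s4.png

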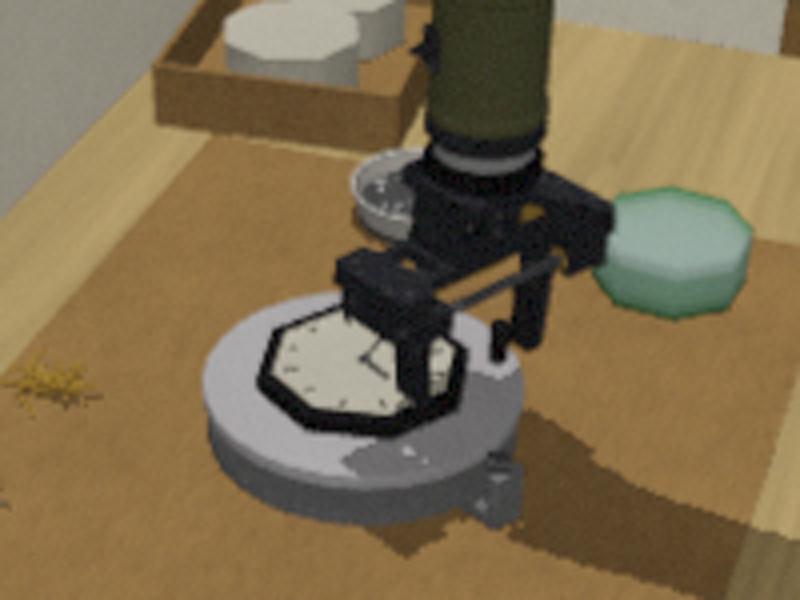

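Run:
```python
from h import *
T=np.array([.4756,-.0841]); a=np.radians(60.5); d=np.array([np.cos(a),np.sin(a)]); n=np.array([-d[1],d[0]])
for z in(.077,.09,.1,.11):
    o=[]
    for sg in(1,-1):
        C=np.array([[*(T+sg*u*d+w*n),z] for u in(.039,.0565) for w in(-.009,.009)]); q=proj("side",C); o+=[q.mean(0).round(1).tolist(),q[:,1].max().round(1)]
    print(z,o)
print(proj("side",[[*(H+.1*np.array([np.cos(np.radians(M)),np.sin(np.radians(M))])),.062]]))
# gripper tip pixels: dark connected rows near both fingers
g=cv2.resize(cv2.imread("pics/s4.png"),(200,150),interpolation=cv2.INTER_AREA).mean(2)
for x in range(335,352): 
    col=g[:,x-240]; print(x,np.round(col[182-90:200-90]).astype(int).tolist())
for x in range(366,380):
    col=g[:,x-240]; print(x,np.round(col[168-90:186-90]).astype(int).tolist())
```

```text
0.077 [[342.6, 196.5], np.float64(199.3), [368.5, 183.4], np.float64(186.0)]
0.09 [[342.8, 192.5], np.float64(195.3), [368.8, 179.5], np.float64(182.1)]
0.1 [[342.9, 189.4], np.float64(192.2), [369.1, 176.4], np.float64(179.0)]
0.11 [[343.0, 186.3], np.float64(189.1), [369.3, 173.4], np.float64(176.0)]
[[354.89618238 194.7926336 ]]
335 [129, 104, 143, 167, 173, 175, 175, 159, 120, 136, 160, 126, 29, 19, 19, 16, 18, 52]
336 [156, 109, 120, 161, 174, 176, 175, 172, 158, 145, 159, 132, 29, 21, 16, 13, 16, 50]
337 [171, 152, 148, 171, 175, 175, 175, 175, 174, 174, 167, 117, 30, 22, 18, 17, 15, 47]
338 [149, 148, 148, 150, 152, 159, 172, 176, 170, 161, 143, 82, 28, 22, 16, 11, 18, 55]
339 [35, 35, 33, 45, 62, 93, 148, 171, 149, 114, 87, 31, 16, 20, 15, 12, 27, 73]
340 [21, 19, 22, 21, 21, 43, 107, 141, 116, 94, 48, 23, 20, 15, 19, 18, 48, 89]
341 [16, 15, 23, 20, 23, 22, 46, 81, 103, 83, 19, 7, 13, 12, 24, 26, 67, 103]
342 [12, 23, 17, 23, 24, 20, 26, 50, 75, 56, 12, 12, 17, 21, 25, 48, 89, 107]
343 [19, 21, 20, 25, 21, 18, 15, 29, 48, 47, 22, 15, 10, 19, 24, 69, 106, 108]
344 [19, 23, 23
[... 1167 characters left out ...]
, 16, 18, 17, 21, 15, 18, 23, 56, 97, 112, 111, 109, 107, 110, 109, 111]
373 [19, 11, 16, 20, 18, 16, 21, 21, 28, 74, 107, 113, 111, 109, 109, 110, 110, 110]
374 [25, 21, 23, 27, 24, 24, 26, 28, 60, 94, 112, 113, 112, 111, 112, 110, 112, 110]
375 [22, 30, 32, 40, 47, 55, 58, 72, 94, 110, 114, 115, 115, 112, 114, 111, 110, 110]
376 [57, 71, 77, 78, 86, 93, 98, 109, 110, 109, 112, 115, 113, 113, 113, 111, 110, 110]
377 [96, 108, 108, 110, 109, 109, 107, 106, 107, 110, 111, 111, 111, 114, 113, 111, 112, 113]
378 [110, 110, 111, 112, 110, 108, 106, 107, 106, 111, 113, 113, 115, 115, 112, 114, 112, 111]
379 [111, 108, 109, 108, 110, 110, 110, 107, 109, 111, 110, 113, 114, 114, 114, 114, 112, 111]
```

The fingertips sit at about TCP z + 9 mm, so a TCP height of 0.057 puts the tip at 66 mm. The drag gives about 0.86 rad/s², so the peg should arrive at the pointer near t = 10.7 s at about 1.5 rad/s. I'll trim the hover position and wait.

Request:
{"fn": "jog_arm", "kwargs": {
  "turn": [
    [0, 0, 0],
    [0, 0, 0],
    [0, 0, 0],
    [0, 0, 0],
    [0, 0, 0],
    [0, 0, 0],
    [0, 0, 0],
    [0, 0, 0],
    [0, 0, 0]
  ],
  "translation": [
    [0, -0.003, 0.01],
    [0, -0.003, 0.01],
    [0, -0.003, 0.01],
    [0, -0.003, 0.01],
    [0, -0.003, 0.01],
    [0, -0.003, 0.01],
    [0, -0.003, 0.01],
    [0, -0.003, 0.01],
    [0, -0.003, 0.01]
  ],
  "grip": [0, 0, 0, 0, 0, 0, 0, 0, 0]
}}

```text
clock: 9.88
tool_pos: [0.4755, -0.0814, 0.0856]
eef_rot: [0.967, -0.255, 0.0, 0.0]
contact_force: [0.5, -0.4, -0.3]
opening: 1.003
finger_force: 0.0
```

Run:
```python
from h import *
s=r.get_state(); print(s["clock"],s["tool_pos"],s["opening"])
for o in ang("side",4): print(o)
```

```text
9.875 [ 0.47546814 -0.0814219   0.08562366] 1.0030937267286475
(9.875, -71.5, 21.4, 114.5)
(9.925, -64.5, 26.3, 116.2)
(9.975, -57.5, 26.9, 118.1)
(10.025, -50.5, 21.4, 118.3)
```

The peg will be at the pointer at about t = 10.42 s with 2.0 rad/s. I'll hold one row, then drop the fingers round it and close gently.

Request:
{"fn": "jog_arm", "kwargs": {
  "turn": [
    [0, 0, 0],
    [0, 0, 0],
    [0, 0, 0],
    [0, 0, 0],
    [0, 0, 0],
    [0, 0, 0],
    [0, 0, 0],
    [0, 0, 0],
    [0, 0, 0],
    [0, 0, 0],
    [0, 0, 0],
    [0, 0, 0],
    [0, 0, 0],
    [0, 0, 0]
  ],
  "translation": [
    [0, 0, 0],
    [0, 0, 0.029],
    [0, 0, 0.029],
    [0, 0, 0.029],
    [0, 0, 0.029],
    [0, 0, 0.029],
    [0, 0, 0.029],
    [0, 0, 0.029],
    [0, 0, 0.029],
    [0, 0, 0.029],
    [0, 0, 0.029],
    [0, 0, 0.029],
    [0, 0, 0.029],
    [0, 0, 0.029]
  ],
  "grip": [0, 0, 1, 1, 1, 1, 1, 1, 1, 1, 1, 1, 1, 1],
  "force": 4
}}

```text
clock: 11.82
tool_pos: [0.4755, -0.0814, 0.0566]
eef_rot: [0.967, -0.255, 0.0, 0.0]
contact_force: [-0.6, 0.3, 0.6]
opening: 0.154
finger_force: 4.0
```

Run:
```python
from h import *
s=r.get_state(); print(s["clock"],s["tool_pos"],s["opening"],s["finger_force"],s["contact_force"])
im=cams.snapshot("side")[...,::-1]; cv2.imwrite("pics/s5.png",cv2.resize(im[90:240,240:440],None,fx=4,fy=4,interpolation=cv2.INTER_CUBIC))
```

```text
11.825 [ 0.47546317 -0.0814466   0.05661386] 0.1542848521384769 3.999987915158272 [-0.58954039  0.32030692  0.63113182]
```

View pics/s5.png

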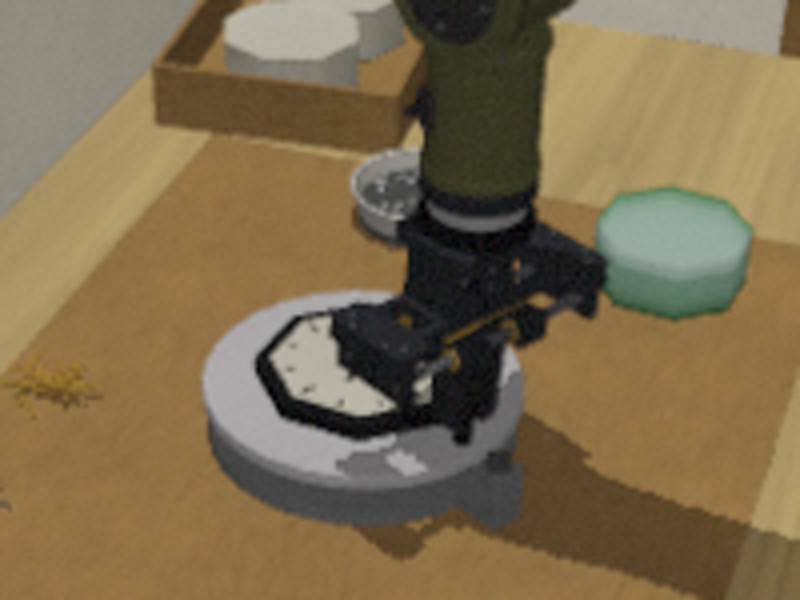

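The peg is held between the fingertips (opening 13.6 mm, which is the peg's diameter) at the pointer. I'll open gently, lift straight up and back off, then check the angle.

Request:
{"fn": "jog_arm", "kwargs": {
  "turn": [
    [0, 0, 0],
    [0, 0, 0],
    [0, 0, 0],
    [0, 0, 0],
    [0, 0, 0],
    [0, 0, 0],
    [0, 0, 0],
    [0, 0, 0],
    [0, 0, 0],
    [0, 0, 0],
    [0, 0, 0],
    [0, 0, 0],
    [0, 0, 0],
    [0, 0, 0]
  ],
  "translation": [
    [0, 0, 0],
    [0, 0, 0],
    [0, 0, 0],
    [0, 0, 0],
    [0, 0, 0],
    [0, 0, 0],
    [0, 0, 0],
    [0, 0, 0],
    [0, 0, -0.03],
    [0, 0, -0.07],
    [0, 0, -0.12],
    [0, 0, -0.17],
    [0, 0, -0.2],
    [0, 0, -0.2]
  ],
  "grip": [0.8, 0.75, 0.7, 0.6, 0.5, 0.4, 0.3, 0.3, 0.3, 0.3, 0.3, 0.3, 0.3, 0.3]
}}

```text
clock: 13.62
tool_pos: [0.4767, -0.0816, 0.2586]
eef_rot: [0.967, -0.255, 0.003, -0.0]
contact_force: [0.1, 0.3, -0.6]
opening: 0.697
finger_force: 0.0
```

Run:
```python
from h import *
s=r.get_state(); print(s["clock"],s["tool_pos"],s["opening"],s["contact_force"])
for o in ang("side",3): print(o)
for n in("peg","mark","stand","hub"): print(n,[(np.round(d["position"],3).tolist(),round(d["p"],2)) for d in models.place_of("side",n)][:1])
for o in ang("side",1): print(o)
```

```text
13.625 [ 0.47674915 -0.08161588  0.25858065] 0.6970206664168529 [ 0.08325353  0.34556117 -0.62431121]
(13.625, 0.5, 15.3, 119.9)
(13.675, 0.5, 16.4, 119.7)
(13.725, 0.5, 17.2, 119.6)
peg [([0.477, -0.082, 0.063], 0.93)]
mark [([0.473, -0.08, 0.06], 0.82)]
stand [([0.564, -0.13, 0.006], 0.95)]
hub [([0.565, -0.128, 0.048], 0.62)]
(13.975, 0.5, 17.7, 119.7)
```

```bash
python3 -c "
from plant import r
print(r.finish_job())"
```

```text
the job is handed in; nothing more can be done
None
```

The job is handed in: the second flick spun the turntable counter-clockwise (the first passed over the peg without touching it), it ran freely past the pointer twice, and I stopped the peg between the two fingertips about 1 mm from the mark, where it was standing still with the arm clear and the stand showing no shift.

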